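# Bring the specimen viewer over a petri dish and hold it at its reach mark

## Robot

A 6-joint arm with a two-finger parallel gripper is mounted at the origin on a cart in front of the work surface, level with it; the furniture and walls round the work are solid. World frame = base frame: x ahead of the robot, y to its left, z up, the work surface at z = 0. Lengths are in m, angles in rad, forces in N, time in s.
With the tool pointing down it reaches from about 0.375 to 0.975 m from the base axis. Payload 3.8 kg.
Tool frame: the origin (TCP) lies between the finger pads; the fingertips stand 17 mm ahead of it and the grasp point (between the pads) lies 2 mm behind it; z points along the fingers, y is the line along which they close (so a half turn about z gives the same grasp; the last joint's range is limited). The gripper opens to 85 mm and grips with 20 to 120 N. Pads are 22 mm wide; open, the fingers measure 114 mm over their backs; the gripper's body (76 mm by 85 mm) begins 54 mm behind the grasp point. The pads swing forward as they close: fully open they stand 13 mm farther back than shut.
Start: joints at [1.261, 0.264, 1.604, -0, 1.274, -0.037], TCP at [0.182, 0.65, 0.248] pointing down, gripper open.
Joint ranges: [-2.63, 2.63], [-0.94, 2.18], [0.31, 2.57], [-1.31, 4.45], [0, 2.66], [-2.55, 2.55]. Speed limits (rad/s): [2.57, 2.57, 3.14, 3.14, 3.14, 3.14].

## Interface

Orientations are given as a rotation vector (axis times angle).
In Python, from workcell import bot gives the robot as it stands.
- The arm moves only by the tool play_rows, never from a script. Its argument "steps" is one flat list of numbers, 4 for each row, row after row: the shift along the tool's x, y, z in m, then the turn about the tool's z in rad. A call has 1 to 10 rows; each row is the pose to reach, as a shift and turn from the pose commanded when the call began, along the tool's axes at that moment; what a row does not reach only later rows make up. A row lasts 1/8 s, in which the tool goes at most 62.5 mm and 10.7 degrees, less where a joint would pass 70% of its speed; a pose out of reach is approached as far as the arm can. A call with a gripper value outside its range is refused whole. "jaw" is the closure in counts, from 0 (fully open) to 255 (shut), set as the call begins (left out, the last holds). The fingers move at their own pace and stop on an object; "grip_force" is the grip in N (left out, the last holds). Time passes only in rows, so rows that repeat a pose let the fingers close. It gives the time, the measured TCP pose, the force, the opening and the grip force at its end, in the units of the state.
- bot.read_state(): the state, without advancing time (a new reading comes with each control period).
- bot.read_camera(name): name is "scene" or "side" or "wrist"; returns a dict with "pixels" (420x560x3 uint8, blue, green, red), "mtx" (3x3 intrinsics, pixels), "dist" ([k1, k2, p1, p2, k3] as OpenCV has them; the pictures are not rectified), "R" (3x3) and "t" (3): a world point X has camera coordinates R X + t. Camera axes: x right, y down, z forward; pixel columns grow to the right and rows downward; lengths in m; the calibration is good to about 2 mm. A picture is of the moment at which its call begins. There is no depth.
- bot.finish_job(): hands the job in; it is judged then, once.
The state is a dict: "time": time; "q": joint angles; "joint_vel": joint speeds; "joint_torque": joint torques, N m; "tool_pos": TCP position; "tcp_rot": TCP orientation; "wrist_force": force on the tool from outside, world axes, zero at the start; "torque": the same for the moment, N m; "width": opening from 0.0 (shut) to 1.0 (fully open); "grip_force": force on a finger pad.
Only numpy, scipy, OpenCV 4.12 (cv2) and the standard library are available. Lean on these libraries where they do the work, as an engineer would, in place of code of your own. Each camera call takes 0.05 s, during which the arm holds its last target. There are 200 camera calls.

## Task

The boom of the viewer stand is latched in its parked position. First slide the petri dish that stands to the right of the black disc, keeping it flat on the bench, until it lies wholly on that disc; then squeeze the two blue release buttons on the boom's grip, draw the boom out until its red pointer stands on the yellow band of the scale, which brings the lens over the dish, and finish while holding it still there with both buttons squeezed in, as the boom springs home when it is let go. Leave everything else on the bench where it is.

Things in the scene. Friction and masses are not known exactly. Their poses are not given: they have to be found in the camera images.
- dish_center (a point): centre (half-way up, 7.5 mm above the bench) of the round, pale, shut petri dish that stands on the bench to the right (-y) of the black disc: diameter 88 mm, height 15 mm, about 40 g, a closed solid disc for a finger; too wide to grasp across, it slides easily when pushed at its side
- disc (a point): centre, at bench level, of the flat black disc (diameter 116 mm with a thin pale ring near its edge, no thickness to climb) stuck on the bench beneath the lens's working position. Its x axis points out along the boom, away from the column; its z axis is up. It lies 405 mm out from the column's axis
- grip (a point): centre of the boom's black grip, 170 mm above the bench, between the two blue release buttons; moves with the boom. x: out along the boom, y: across it through both buttons, z: up. Buttons: 28 mm along x, 24 mm high, 46 mm over their outer faces, 36 mm when squeezed. Collar ends 25 mm behind this centre, a flange (40 mm wide) begins 16 mm ahead; free below; boom top 20 mm above this centre
- pointer (a point): top of the red pointer (bar 24 mm across the boom, 3 mm along it) that stands up through the slot of the fixed sleeve and moves with the boom over the scale, 188 mm above the bench; axes as grip
- mark (a point): centre of the yellow band (7 mm wide along the boom) across the black scale on top of the fixed sleeve, 160 mm out from the column's axis and 120 mm out from where the pointer stands when parked; x axis out along the boom; scale lines are 10 mm apart
- lens (a point): centre of the lens at the lower end of the viewer barrel (40 mm across, 91 mm tall, from 94 to 186 mm above the bench) at the outer end of the boom, 58 mm out from the grip's centre
- boom (a joint): how far the boom is drawn out of its sleeve, m: 0 parked and latched, 0.120 with the pointer in the middle of the yellow band, end stop 0.130. A spring draws it home with 4.2 N at 0, 5.6 N at the band; light friction and damping. It cannot leave the parked position until both buttons are over 3.3 mm in (squeeze them fully); let go, it runs home and latches again
- button_a (a joint): travel of the release button on the grip's +y side, m: 0 out, 0.005 fully in; a spring of 2 N when out, 4 N when fully in, returns it
- button_b (a joint): the same for the button on the grip's -y side
- tube_rack: purple plastic tube rack, 74 x 233 x 53 mm, at the back of the bench (origin under its centre); bystander
- tip_box: pink pipette-tip box, 90 x 122 x 61 mm, at the back to the right (origin under its centre); bystander
- beaker: small clear beaker, 48 mm wide, 60 mm tall, to the left in front of the stand; bystander
- reagent_bottle: bottle with a blue cap, 56 mm wide, 97 mm tall, to the left in front of the stand; bystander
- lab_book: purple notebook, 210 x 152 x 14 mm, lying in front of the boom; bystander
- ballpoint: white ball pen, 145 mm long, lying beside the notebook; bystander
Not all that is in view belongs to the job. What is shaped like the part that bears dish_center but orange is not meant.

How it is judged:
On the way, in this order (a step that is already met when the one before it is completed fails the run):
1. the dish lies at rest wholly on the black disc, the boom still parked (horizontal distance between dish_center and disc below 0.014 m and height (world z) of dish_center below 0.011 m and linear speed of dish below 0.02 m/s and value of joint boom below 0.008 m), for 0.2 s.
2. both release buttons are squeezed in by the fingers while the boom is still near its parked position (value of joint each of button_a, button_b above 0.003 m and value of joint boom below 0.01 m and contact force between the fingers and button_a above 1 N and contact force between the fingers and button_b above 1 N), for 0.05 s.
3. the pointer stands still on the yellow band (value of joint boom between 0.1165 and 0.1235 m and velocity of joint boom between -0.01 and 0.01 m/s), for 0.2 s.
At the end, for the whole second after the job is handed in: The fingers hold both release buttons at least 3 mm in; the boom is still, drawn out 120 mm (3.5 mm either way: pointer on the yellow band); the dish lies flat and still, centre within 14 mm of the disc's; each bystander is within 20 mm of its start (all of step 3 and value of joint each of button_a, button_b above 0.003 m and contact force between the fingers and button_a above 1 N and contact force between the fingers and button_b above 1 N and horizontal distance between dish_center and disc below 0.014 m and height (world z) of dish_center below 0.011 m and linear speed of dish below 0.02 m/s and distance of each of tube_rack, tip_box, beaker, reagent_bottle, lab_book, ballpoint from where it was at the start of the episode below 0.02 m); the arm keeps its last pose, push and grip.
It fails at once if the dish is lifted off the bench or tipped (height (world z) of dish_center above 0.022 m or angle between dish_center's own z axis and vertical above 0.2 rad).
It fails at once if a bystander is shoved or knocked over (distance of any of tube_rack, tip_box, beaker, reagent_bottle, lab_book, ballpoint from where it was at the start of the episode above 0.03 m).
It also fails if it takes over 53 s, if anything falls off the work surface, if the arm or the gripper's body presses on something with over 40 N, if the wrist force passes 120 N, or if a joint passes its speed limit or range.

## Working session

There is one attempt and no reset: what is moved stays moved. The work goes in short steps, Python scripts to look and compute and a tool call to move; the robot and the scene stay as the last step left them, time stands still between calls to the robot, and variables do not carry over. Pictures are saved under pics/ and viewed, at most 11 in all, crops included, and the job is handed in when it is done.

Besides the shell and the picture viewer there is one more tool, called after "Emit:" in YAML: its name, and indented under it one key for each argument. play_rows: Moves the arm, as the interface text tells. Its arguments: {"type":"object","properties":{"steps":{"type":"array"},"jaw":{"type":"number"},"grip_force":{"type":"number"}},"required":["steps"]}

```bash
mkdir -p pics; ls; python3 - <<'E'
from workcell import bot
import cv2,numpy as np
s=bot.read_state();print({k:np.round(v,3).tolist() for k,v in s.items()})
ims=[]
for n in("scene","side"):
    c=bot.read_camera(n);cv2.imwrite(f"pics/{n}0.png",c["pixels"]);print(n,np.round(c["R"],3).tolist(),np.round(c["t"],3))
E
```

```text
pics
{'time': 0.0, 'q': [1.261, 0.265, 1.605, 0.0, 1.274, -0.037], 'joint_vel': [0.0, 0.0, -0.002, -0.0, 0.0, 0.0], 'joint_torque': [0.001, -51.513, -36.731, 0.0, 0.013, -0.0], 'tool_pos': [0.182, 0.649, 0.247], 'tcp_rot': [-0.427, -3.112, 0.003], 'wrist_force': [0.608, 0.174, -0.214], 'torque': [0.025, 0.009, 0.036], 'grip_force': 0.0, 'width': 1.0}
scene [[0.578, -0.816, -0.011], [-0.458, -0.313, -0.832], [0.676, 0.486, -0.554]] [-0.28   0.367  1.081]
side [[0.908, -0.418, 0.021], [-0.197, -0.472, -0.859], [0.37, 0.776, -0.511]] [-0.476  0.245  1.444]
```

View pics/scene0.png

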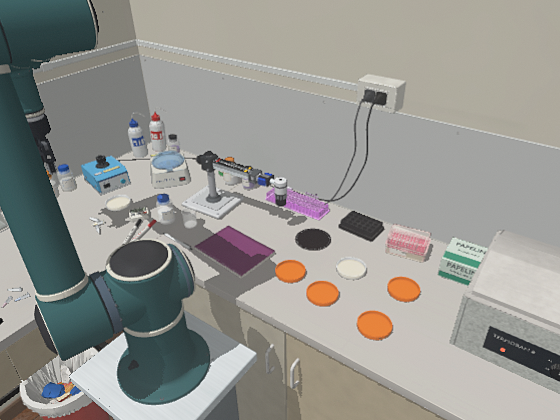

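View pics/side0.png

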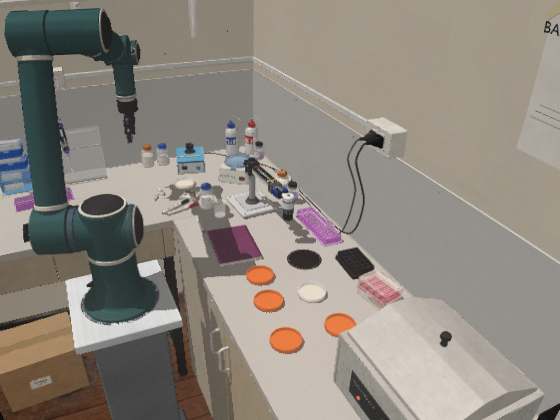

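```bash
cat > h.py <<'E'
from workcell import bot
import cv2,numpy as np
def ray(c,uv):
    p=cv2.undistortPoints(np.array([[uv]],float),c["mtx"],np.array(c["dist"]))[0,0]
    R=np.array(c["R"]);d=R.T@np.array([p[0],p[1],1]);o=-R.T@np.array(c["t"]);return o,d/np.linalg.norm(d)
def onz(c,uv,z):
    o,d=ray(c,uv);return o+d*(z-o[2])/d[2]
def proj(c,X):
    return cv2.projectPoints(np.array(X,float).reshape(-1,1,3),cv2.Rodrigues(np.array(c["R"]))[0],np.array(c["t"],float),c["mtx"],np.array(c["dist"]))[0].reshape(-1,2)
def tri(rs):
    A=sum(np.eye(3)-np.outer(d,d) for o,d in rs);b=sum((np.eye(3)-np.outer(d,d))@o for o,d in rs);return np.linalg.solve(A,b)
def blobs(c,lo,hi,box,mina=8):
    x0,y0,x1,y1=box;h=cv2.cvtColor(c["pixels"],cv2.COLOR_BGR2HSV)[y0:y1,x0:x1]
    m=cv2.inRange(h,np.array(lo),np.array(hi))
    n,l,st,ce=cv2.connectedComponentsWithStats(m)
    return [(st[i,4],ce[i]+[x0,y0],np.array(np.nonzero(l==i))[::-1].T+[x0,y0]) for i in range(1,n) if st[i,4]>=mina]
def circ(c,pts,z):
    hull=cv2.convexHull(pts.astype(np.int32))[:,0]
    P=np.array([onz(c,p,z)[:2] for p in hull]).astype(np.float32)
    (x,y),r=cv2.minEnclosingCircle(P);return np.round([x,y,r],4)
E
python3 - <<'E'
from h import *
C={n:bot.read_camera(n) for n in("scene","side")}
for n,db,pb,bb in(("scene",(285,220,340,256),(330,252,372,285),(195,145,300,215)),("side",(280,245,328,272),(292,280,332,305),(240,150,305,225))):
    c=C[n]
    d=max(blobs(c,(0,0,0),(180,255,70),db),key=lambda b:b[0]);print(n,"disc",d[0],circ(c,d[2],0))
    d=max(blobs(c,(0,0,195),(60,60,255),pb),key=lambda b:b[0]);print(n,"dish",d[0],circ(c,d[2],.0145),d[1])
    for k,lo,hi in(("blue",(105,150,60),(130,255,255)),("yellow",(22,130,120),(36,255,255)),("red",(0,170,90),(8,255,255))):
        for b in blobs(c,lo,hi,bb,2):print(n,k,b[0],np.round(b[1],1))
c=C["scene"]["pixels"][145:290,190:390];c2=C["side"]["pixels"][150:310,230:350]
a=cv2.resize(c,None,fx=2.8,fy=2.8,interpolation=2)
b=cv2.resize(c2,None,fx=2,fy=2,interpolation=2)
H=max(a.shape[0],b.shape[0]);o=np.zeros((H,a.shape[1]+b.shape[1],3),np.uint8);o[:a.shape[0],:a.shape[1]]=a;o[:b.shape[0],a.shape[1]:]=b
cv2.imwrite("pics/crop1.png",o)
E
```

```text
scene disc 539 [ 0.6014 -0.0384  0.0558]
scene dish 1215 [ 0.5366 -0.2167  0.0932] [350.40987654 267.63292181]
scene blue 10 [268.1 173.7]
scene blue 38 [261.4 180.9]
scene yellow 5 [249.2 167.6]
scene yellow 5 [245.2 170.6]
scene red 3 [219.  159.3]
side disc 473 [ 0.601  -0.0367  0.0555]
side dish 851 [ 0.5366 -0.2147  0.0852] [311.21269095 291.29612221]
side blue 8 [284.2 188.1]
side blue 17 [275.4 191.8]
```

View pics/crop1.png

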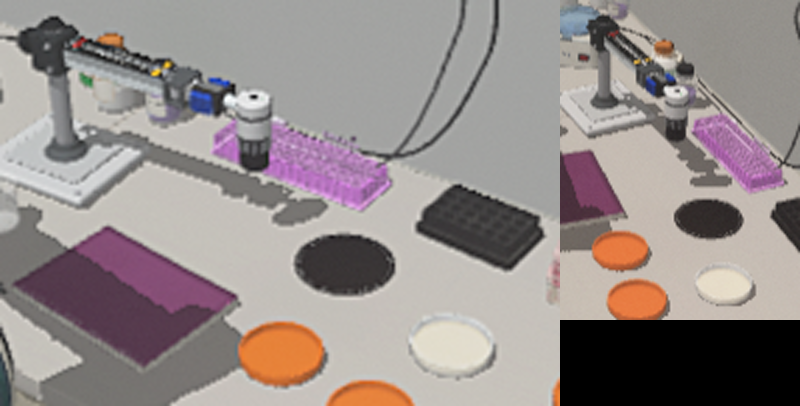

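```bash
python3 - <<'E'
from h import *
C={n:bot.read_camera(n) for n in("scene","side")}
c=C["scene"];print(cv2.cvtColor(c["pixels"],cv2.COLOR_BGR2HSV)[268,325:378].tolist())
for n,pb in(("scene",(330,252,372,285)),("side",(292,280,332,305))):
  for slo in(15,20,25,30):
    B=blobs(C[n],(0,slo,190),(60,90,255),pb)
    if B:
        d=max(B,key=lambda b:b[0]);print(n,slo,"dish",d[0],circ(C[n],d[2],.012),d[1],onz(C[n],d[1],.012))
disc=np.array([.6012,-.0376])
for z in(.178,.182,.188):
    m=onz(c,(247.2,169.1),z)[:2];p=onz(c,(219,159.3),z)[:2];print(z,"mark",m,np.linalg.norm(m-disc),np.arctan2(*(disc-m)[::-1]),"ptr",p,np.linalg.norm(m-p))
ra=[ray(C["scene"],(268.1,173.7)),ray(C["side"],(284.2,188.1))];rb=[ray(C["scene"],(261.4,180.9)),ray(C["side"],(275.4,191.8))]
print("btnA",tri(ra),"btnB",tri(rb))
# lens/barrel lower dark end
E
```

```text
[[16, 14, 198], [18, 15, 199], [19, 14, 197], [19, 14, 196], [22, 14, 198], [20, 15, 198], [20, 15, 199], [20, 15, 198], [18, 15, 198], [16, 14, 198], [19, 14, 194], [23, 6, 157], [24, 19, 218], [23, 18, 230], [23, 23, 226], [23, 24, 225], [24, 22, 224], [23, 24, 225], [24, 24, 226], [23, 25, 226], [23, 24, 226], [23, 24, 225], [23, 24, 225], [24, 24, 225], [23, 24, 225], [23, 25, 226], [23, 23, 226], [23, 24, 225], [21, 24, 226], [23, 23, 226], [21, 24, 226], [23, 23, 226], [21, 23, 226], [23, 23, 225], [23, 23, 226], [23, 23, 225], [21, 23, 226], [21, 21, 227], [24, 22, 228], [23, 25, 218], [23, 5, 212], [30, 4, 143], [19, 16, 175], [19, 14, 201], [19, 14, 198], [19, 14, 198], [18, 15, 198], [18, 13, 198], [16, 14, 198], [18, 15, 199], [18, 13, 198], [16, 14, 199], [19, 14, 197]]
scene 15 dish 405 [ 0.5302 -0.2119  0.0413] [350.57530864 268.51851852] [ 0.52999596 -0.21207849  0.012     ]
scene 20 dish 356 [ 0.5312 -0.2111  0.0403] [350.69662921 267.94662921] [ 0.53240508 -0.21118472  0.012     ]
scene 25 dish 82 [ 0.5385 -0.2087  0.0378] [349.08536585 264.04878049] [ 0.54497042 -0.
[... 203 characters left out ...]
 0.53371983 -0.21289864  0.012     ]
side 25 dish 436 [ 0.5394 -0.2305  0.0587] [312.65137615 293.90825688] [ 0.53434717 -0.22220028  0.012     ]
side 30 dish 324 [ 0.5337 -0.213   0.0404] [311.32716049 291.92592593] [ 0.53505297 -0.2123662   0.012     ]
0.178 mark [0.5957141  0.21490176] 0.25256134318905316 -1.549073549640469 ptr [0.59523549 0.33693268] 0.12203185728279738
0.182 mark [0.59020799 0.21018315] 0.24802684271922873 -1.5264639786554572 ptr [0.58973202 0.33153953] 0.12135731532085312
0.188 mark [0.58194883 0.20310525] 0.2414738554935864 -1.4909879953862362 ptr [0.58147683 0.32344982] 0.1203455023779365
btnA [0.60326589 0.13553505 0.18353319] btnB [0.5711349  0.13825208 0.17307966]
```

```bash
cat >> h.py <<'E'
from scipy.spatial.transform import Rotation as Ro
def rows(wps,yaws=None):
    """world waypoints -> tool shifts from now (absolute rows); yaw of tool y in deg"""
    s=bot.read_state();R=Ro.from_rotvec(s["tcp_rot"]).as_matrix();p=np.array(s["tool_pos"])
    y0=np.degrees(np.arctan2(R[1,1],R[0,1]))
    print("pos",p.round(4),"yaw_y",y0.round(2),"tilt z",R[:,2].round(4))
    for i,w in enumerate(wps):
        dt=0 if yaws is None else np.radians(-(yaws[i]-y0))
        print(np.round(R.T@(np.array(w)-p),4).tolist(),round(float(dt),3))
E
python3 - <<'E'
from h import *
c=bot.read_camera("scene")
for b in blobs(c,(5,180,150),(18,255,255),(250,230,450,360),60):print("orange",circ(c,b[2],.012))
for k,uv,z in(("tipboxL",(388,252),0),("tipboxR",(428,262),0),("blackrack bottom",(340,232),0),("bottle",(163,218),0),("book R",(273,258),0),("book near",(233,272),0)):print(k,onz(c,uv,z)[:2].round(3))
rows([(.36,.40,.30),(.40,.05,.30),(.495,-.295,.15)],[40,0,-21.6])
E
```

```text
orange [ 0.4239 -0.0714  0.0473]
orange [ 0.5392 -0.368   0.0478]
orange [ 0.3994 -0.1961  0.0471]
orange [ 0.3772 -0.3605  0.047 ]
tipboxL [ 0.675 -0.265]
tipboxR [ 0.699 -0.382]
blackrack bottom [ 0.682 -0.093]
bottle [0.408 0.447]
book R [0.452 0.01 ]
book near [0.334 0.069]
pos [0.1818 0.6499 0.2479] yaw_y 74.37 tilt z [-1.e-04 -5.e-04 -1.e+00]
[-0.2389, -0.1927, -0.052] 0.6
[-0.3717, -0.5189, -0.0518] 1.298
[-0.5561, -0.8255, 0.0984] 1.675
```

Emit:
play_rows:
  steps: [-0.04, -0.03, -0.02, 0.1, -0.09, -0.07, -0.04, 0.25, -0.13, -0.11, -0.05, 0.4, -0.17, -0.15, -0.05, 0.55, -0.21, -0.19, -0.05, 0.7, -0.24, -0.24, -0.05, 0.85, -0.27, -0.29, -0.05, 1.0, -0.3, -0.34, -0.05, 1.15, -0.33, -0.4, -0.05, 1.3, -0.36, -0.46, -0.05, 1.4]
  jaw: 123
  grip_force: 30

```text
time: 1.6
tool_pos: [0.403, 0.1172, 0.2986]
tcp_rot: [2.334, 2.101, 0.002]
wrist_force: [0.8, -0.1, -1.1]
width: 0.52
grip_force: 0.0
```

```bash
python3 - <<'E'
from h import *
s=bot.read_state();print(s["time"],s["width"])
d=np.array([.369,.929]);u=np.array([.532,-.212])-.065*d
rows([(.44,-.12,.27),(*u,.14),(*u,.06)],[-10,-21.6,-21.6])
E
```

```text
1.6 0.5198849049753821
pos [0.403  0.1172 0.2986] yaw_y -6.02 tilt z [ 1.4e-03  2.0e-04 -1.0e+00]
[-0.2321, 0.0617, 0.0287] 0.07
[-0.3765, 0.1451, 0.1587] 0.272
[-0.3765, 0.145, 0.2387] 0.272
```

Emit:
play_rows:
  steps: [-0.05, 0.015, 0.0, 0.0, -0.1, 0.03, 0.01, 0.03, -0.15, 0.045, 0.02, 0.05, -0.2, 0.06, 0.03, 0.07, -0.25, 0.08, 0.05, 0.13, -0.3, 0.1, 0.08, 0.2, -0.34, 0.125, 0.12, 0.25, -0.3765, 0.145, 0.159, 0.272, -0.3765, 0.145, 0.159, 0.272]

```text
time: 2.72
tool_pos: [0.5067, -0.2711, 0.1345]
tcp_rot: [-2.592, -1.762, 0.006]
wrist_force: [-0.5, 0.7, 0.6]
width: 0.519
grip_force: 0.0
```

```bash
python3 - <<'E'
from h import *
d=np.array([.369,.929]);u=np.array([.532,-.212])-.065*d
rows([(*u,.06),(*u,.02)],[-21.6]*2)
w=bot.read_camera("wrist");s=bot.read_camera("scene")
cv2.imwrite("pics/w1.png",np.hstack([cv2.resize(w["pixels"],(400,300)),cv2.resize(s["pixels"][170:350,230:470],(400,300))]))
m=blobs(w,(15,18,205),(35,60,255),(0,0,560,420),500)
for b in m:print(b[0],b[1],circ(w,b[2],.012))
print(proj(w,[(.532,-.212,.0075),(.601,-.038,0)]))
E
```

```text
pos [ 0.5067 -0.2711  0.1345] yaw_y -21.59 tilt z [-0.0071  0.0039 -1.    ]
[-0.0008, 0.0022, 0.0745] 0.0
[-0.0008, 0.0026, 0.1145] 0.0
11903 [283.99882383  93.11585315] [ 0.5404 -0.2044  0.0396]
[[ 276.05596208  111.60672913]
 [ 277.07744005 -214.27411478]]
```

View pics/w1.png

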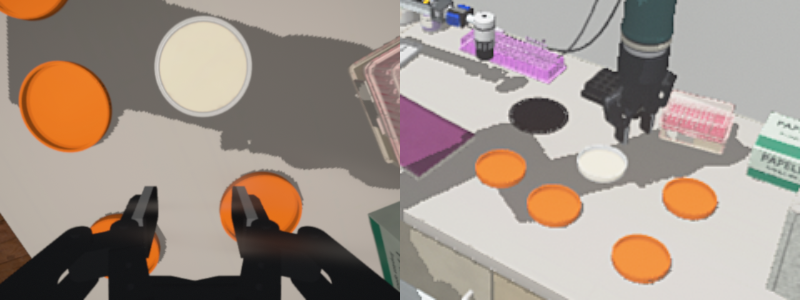

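```bash
python3 - <<'E'
from h import *
w=bot.read_camera("wrist")
print(bot.read_state()["joint_vel"],-np.array(w["R"]).T@np.array(w["t"]))
for n in("wrist","scene","side"):
    c=bot.read_camera(n)
    for b in blobs(c,(5,170,110),(18,255,255),(0,0,560,420) if n=="wrist" else (230,230,450,380),60):
        print(n,b[0],b[1].round(0),circ(c,b[2],.012),circ(c,b[2],.015))
    if n!="wrist":
        bx=(330,252,372,285) if n=="scene" else (292,280,332,305)
        h=cv2.cvtColor(c["pixels"],cv2.COLOR_BGR2HSV)
    b=max(blobs(c,(0,0,206),(60,60,255),(150,0,450,250) if n=="wrist" else bx,60),key=lambda b:b[0]);print(n,"dish",b[0],b[1].round(1),circ(c,b[2],.015),circ(c,b[2],.01))
E
```

```text
[ 1.20239454e-02 -3.25753766e-02 -6.14969821e-03 -1.35191477e-03
 -4.19926839e-03 -7.09976733e-05] [ 0.53699095 -0.1987165   0.26474336]
wrist 2321 [43. 13.] [ 0.4219 -0.096   0.0324] [ 0.4233 -0.0972  0.032 ]
wrist 12273 [ 90. 150.] [ 0.4035 -0.1887  0.0452] [ 0.4051 -0.1888  0.0446]
wrist 4932 [365. 281.] [ 0.546  -0.3645  0.0452] [ 0.5459 -0.3626  0.0447]
wrist 719 [147. 312.] [ 0.3831 -0.3205  0.0224] [ 0.3849 -0.3191  0.0221]
wrist 402 [213. 356.] [ 0.4126 -0.3762  0.0233] [ 0.4141 -0.3741  0.0231]
wrist dish 11277 [280.2  96.4] [ 0.5406 -0.2044  0.039 ] [ 0.5406 -0.2045  0.0397]
scene 527 [290. 271.] [ 0.423  -0.0703  0.0477] [ 0.4203 -0.0722  0.0475]
scene 613 [403. 289.] [ 0.5399 -0.3709  0.048 ] [ 0.5367 -0.3718  0.0479]
scene 626 [322. 293.] [ 0.3996 -0.1958  0.0474] [ 0.3969 -0.1973  0.0472]
scene 773 [374. 325.] [ 0.3772 -0.3605  0.047 ] [ 0.3745 -0.3614  0.0469]
scene dish 684 [348.1 264.1] [ 0.5413 -0.1914  0.067 ] [ 0.5466 -0.1889  0.0674]
side 407 [260. 275.] [ 0.4255 -0.0728  0.0478] [ 0.424  -0.0764  0.0476]
side 494 [268. 300.] [ 0.4009 -0.1961  0.048 ] [ 0.3995 -0.1992  0.0478]
side 468 [338. 323.] [ 0.5388 -0.368   0.0474] [ 0.5369 -0.3707  0.0472]
side 614 [286. 339.] [ 0.378  -0.361   0.0469] [ 0.3766 -0.3637  0.0467]
side dish 535 [312.8 289.2] [ 0.548  -0.1946  0.0693] [ 0.5512 -0.1892  0.0697]
```

```bash
python3 - <<'E'
from h import *
d=np.array([.351,.936]);u=np.array([.538,-.206])-.067*d
rows([(*u,.06),(*u,.021)],[-20.6]*2)
E
```

```text
pos [ 0.5096 -0.2698  0.1415] yaw_y -21.36 tilt z [ 0.003  -0.0016 -1.    ]
[0.0028, 0.0039, 0.0815] -0.013
[0.0028, 0.0038, 0.1205] -0.013
```

Emit:
play_rows:
  steps: [0.0, 0.004, 0.03, -0.013, 0.003, 0.004, 0.06, -0.013, 0.003, 0.004, 0.09, -0.013, 0.003, 0.004, 0.11, -0.013, 0.003, 0.004, 0.12, -0.013, 0.003, 0.004, 0.12, -0.013]

```text
time: 3.78
tool_pos: [0.5136, -0.2687, 0.0193]
tcp_rot: [-2.584, -1.787, 0.0]
wrist_force: [0.3, -0.2, -0.4]
width: 0.516
grip_force: 0.0
```

```bash
python3 - <<'E'
from h import *
w=bot.read_camera("wrist");s=bot.read_camera("scene")
cv2.imwrite("pics/w2.png",np.hstack([cv2.resize(w["pixels"],(400,300)),cv2.resize(s["pixels"][200:320,280:440],(400,300),interpolation=2)]))
rows([(.6,-.04,.02)],[-20.6]);print(bot.read_state()["wrist_force"])
E
```

```text
pos [ 0.5145 -0.2694  0.0204] yaw_y -20.68 tilt z [ 1.6e-03 -9.0e-04 -1.0e+00]
[0.2448, -0.001, 0.0003] -0.001
[ 0.44832107  0.66246581 -0.64240215]
```

View pics/w2.png

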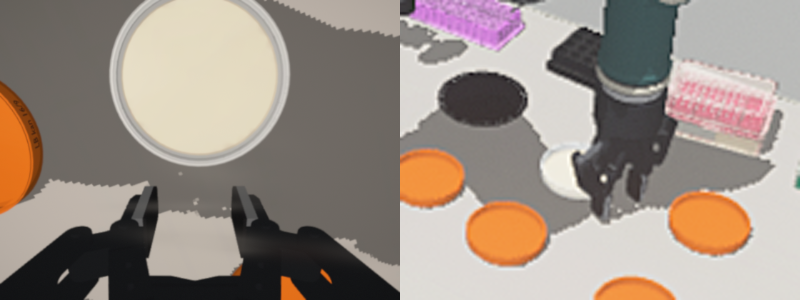

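Emit:
play_rows:
  steps: [0.01, 0, 0, 0, 0.02, 0, 0, 0, 0.032, 0, 0, 0, 0.047, 0, 0, 0, 0.064, 0, 0, 0, 0.082, 0, 0, 0, 0.1, 0, 0, 0, 0.116, 0, 0, 0, 0.128, 0, 0, 0, 0.135, 0, 0, 0]

```text
time: 5.12
tool_pos: [0.5615, -0.1418, 0.0192]
tcp_rot: [-2.584, -1.787, 0.0]
wrist_force: [0.4, -0.3, 0.3]
width: 0.52
grip_force: 0.2
```

Emit:
play_rows:
  steps: [0.005, 0, 0, 0, 0.01, 0, 0, 0, 0.015, 0, 0, 0, 0.015, 0, 0, 0, 0.015, 0, 0, 0]

```text
time: 5.75
tool_pos: [0.5665, -0.1287, 0.0192]
tcp_rot: [-2.584, -1.786, 0.0]
wrist_force: [0.1, 0.3, 0.1]
width: 0.52
grip_force: 0.0
```

```bash
python3 - <<'E'
from h import *
w=bot.read_camera("wrist");s=bot.read_camera("side")
cv2.imwrite("pics/w3.png",np.hstack([cv2.resize(w["pixels"],(400,300)),cv2.resize(s["pixels"][220:340,240:400],(400,300),interpolation=2)]))
rows([(.584,-.084,.02)],[-20.6])
for b in blobs(w,(15,18,190),(35,90,255),(100,0,480,300),500):print(b[0],b[1],circ(w,b[2],.005),circ(w,b[2],.012))
b=max(blobs(w,(0,0,0),(180,255,60),(60,0,500,200),300),key=lambda b:b[0]);print("dark",b[0],b[1],circ(w,b[2],0))
print(proj(w,[(.6012,-.0376,0)]))
E
```

```text
pos [ 0.5665 -0.1287  0.0193] yaw_y -20.69 tilt z [-0. -0. -1.]
[0.048, 0.0005, -0.0007] -0.002
3952 [442.62651822 102.22115385] [ 0.651  -0.0801  0.0227] [ 0.6482 -0.0789  0.0215]
34708 [272.7570877  157.47674888] [ 0.5844 -0.0827  0.0412] [ 0.5849 -0.0814  0.0391]
dark 18266 [275.06514836  34.8605606 ] [ 0.603  -0.0344  0.0527]
[[272.26933046  33.61808699]]
```

View pics/w3.png

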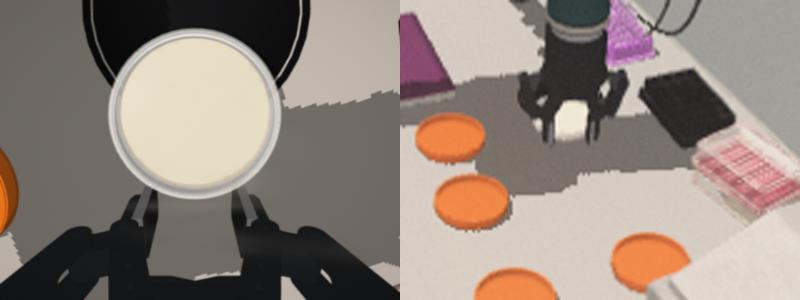

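Emit:
play_rows:
  steps: [0.008, 0, 0, 0, 0.018, 0, 0, 0, 0.028, 0, 0, 0, 0.037, 0, 0, 0, 0.044, 0, 0, 0, 0.048, 0, 0, 0, 0.048, 0, 0, 0, 0.048, 0, 0, 0]

```text
time: 6.85
tool_pos: [0.5835, -0.0838, 0.0193]
tcp_rot: [2.584, 1.786, -0.0]
wrist_force: [0.3, 0.5, 0.2]
width: 0.521
grip_force: 0.0
```

Emit:
play_rows:
  steps: [-0.01, 0, 0, 0, -0.025, 0, 0, 0, -0.04, 0, 0, 0, -0.04, 0, 0, 0]

```text
time: 7.35
tool_pos: [0.5687, -0.1226, 0.0192]
tcp_rot: [-2.586, -1.783, 0.0]
wrist_force: [0.3, -0.1, 0.9]
width: 0.517
grip_force: 0.0
```

```bash
python3 - <<'E'
from h import *
w=bot.read_camera("wrist");cv2.imwrite("pics/w4.png",w["pixels"])
rows([(.57,-.12,.02)],[-20.6])
for b in blobs(w,(15,18,190),(35,90,255),(100,0,480,300),2000):print(b[0],b[1],circ(w,b[2],.005),circ(w,b[2],.012))
s=bot.read_camera("scene")
for b in blobs(s,(10,14,215),(40,60,255),(270,210,360,270),60):print(b[0],b[1],circ(s,b[2],.005))
print(proj(s,[(.6012,-.0376,0),(.6012,-.0376,0.005)]),proj(w,[(.6012,-.0376,0.005)]))
E
```

```text
pos [ 0.569  -0.1221  0.0193] yaw_y -20.8 tilt z [-0.e+00  1.e-04 -1.e+00]
[0.0023, 0.0001, -0.0007] -0.003
31309 [271.83081542  70.80245297] [ 0.6015 -0.0368  0.0412] [ 0.6012 -0.0375  0.0391]
4420 [434.4061086  110.77895928] [ 0.6385 -0.0755  0.0335] [ 0.6364 -0.0742  0.0318]
149 [308.10067114 238.33557047] [ 0.5946 -0.0374  0.0403]
[[312.53700052 238.54863226]
 [312.57718124 237.31085096]] [[271.8760969  50.7863632]]
```

View pics/w4.png

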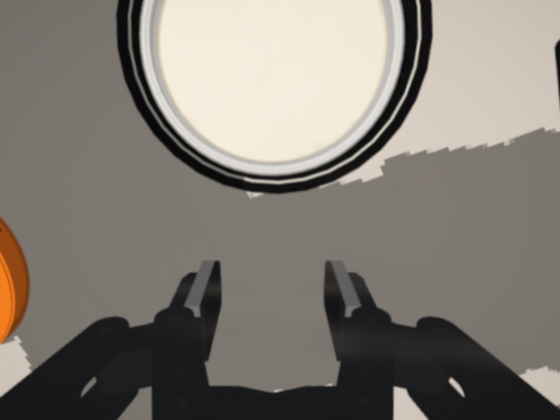

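```bash
python3 - <<'E'
from h import *
w=bot.read_camera("wrist")
g=cv2.cvtColor(w["pixels"],cv2.COLOR_BGR2GRAY)
print(g[165:200,265].tolist());print(g[30,105:170].tolist());print(g[30,385:440].tolist())
d=np.array([.351,.936]);n=np.array([.936,-.351]);D=np.array([.6012,-.0376])
for k,uv,z in(("disc near",(275,192.5),0),("dish near",(275,178),.015),("discL",(117,30),0),("discR",(432,30),0),("dishL",(139,30),.015),("dishR",(405,30),.015)):
    p=onz(w,uv,z)[:2]-D;print(k,(p@d).round(4),(p@n).round(4),np.linalg.norm(p).round(4))
E
```

```text
[191, 185, 184, 191, 207, 219, 220, 216, 214, 217, 215, 194, 161, 116, 58, 24, 29, 85, 159, 195, 164, 94, 35, 19, 19, 18, 18, 19, 19, 25, 54, 95, 117, 123, 123]
[116, 116, 117, 116, 116, 116, 117, 116, 116, 116, 110, 85, 47, 19, 9, 11, 11, 12, 12, 13, 13, 14, 35, 79, 114, 106, 69, 29, 12, 12, 11, 13, 11, 22, 72, 134, 173, 207, 220, 216, 209, 207, 210, 212, 198, 173, 160, 158, 166, 174, 177, 177, 182, 191, 203, 213, 226, 234, 236, 236, 236, 236, 236, 236, 236]
[207, 193, 188, 187, 186, 184, 183, 188, 198, 213, 220, 219, 216, 215, 217, 215, 197, 163, 120, 65, 25, 13, 11, 13, 14, 15, 17, 18, 16, 16, 21, 71, 147, 192, 171, 107, 45, 18, 16, 17, 16, 16, 16, 14, 14, 26, 101, 181, 200, 201, 201, 202, 201, 201, 201]
disc near -0.0525 0.0011 0.0525
dish near -0.043 0.001 0.043
discL 0.0096 -0.0568 0.0576
discR 0.0092 0.0589 0.0596
dishL 0.0071 -0.0436 0.0442
dishR 0.0068 0.0438 0.0443
```

Emit:
play_rows:
  steps: [0.015, 0, 0, 0, 0.028, 0, 0, 0, 0.036, 0, 0, 0, 0.04, 0, 0, 0, 0.043, 0, 0, 0, 0.044, 0, 0, 0, 0.044, 0, 0, 0, 0.044, 0, 0, 0]

```text
time: 8.5
tool_pos: [0.5849, -0.0802, 0.0193]
tcp_rot: [-2.584, -1.786, 0.0]
wrist_force: [-0.3, 1.1, -0.6]
width: 0.519
grip_force: 0.0
```

Emit:
play_rows:
  steps: [-0.01, 0, 0, 0, -0.025, 0, 0, 0, -0.045, 0, 0, 0, -0.045, 0, 0, 0]

```text
time: 9.0
tool_pos: [0.5682, -0.124, 0.0192]
tcp_rot: [-2.586, -1.783, 0.001]
wrist_force: [0.5, 1.0, 0.0]
width: 0.518
grip_force: 0.0
```

```bash
python3 - <<'E'
from h import *
w=bot.read_camera("wrist")
g=cv2.cvtColor(w["pixels"],cv2.COLOR_BGR2GRAY);print(g[150:205,272].tolist())
rows([(.57,-.135,.20),(.575,.03,.32),(.589,.14,.32)],[-10,3.3,3.3])
E
```

```text
[197, 186, 187, 205, 222, 226, 221, 215, 214, 215, 206, 181, 147, 101, 50, 21, 19, 18, 18, 19, 18, 19, 19, 19, 19, 32, 84, 150, 184, 163, 103, 43, 18, 16, 17, 18, 16, 17, 29, 79, 139, 168, 156, 131, 123, 123, 123, 123, 123, 123, 123, 123, 123, 123, 123]
pos [ 0.5686 -0.1233  0.0193] yaw_y -20.81 tilt z [-1.e-04  1.e-04 -1.e+00]
[-0.0104, 0.0055, -0.1807] -0.189
[0.1456, -0.0485, -0.3007] -0.421
[0.2534, -0.0745, -0.3007] -0.421
```

Emit:
play_rows:
  steps: [-0.01, 0.004, -0.05, -0.05, -0.01, 0.006, -0.11, -0.15, -0.01, 0.006, -0.17, -0.25, -0.01, 0.0, -0.23, -0.35, 0.03, -0.01, -0.28, -0.421, 0.08, -0.03, -0.3, -0.421, 0.125, -0.042, -0.3, -0.421, 0.146, -0.0485, -0.3, -0.421, 0.146, -0.0485, -0.3, -0.421, 0.146, -0.0485, -0.3, -0.421]
  jaw: 0

```text
time: 10.3
tool_pos: [0.5751, 0.0313, 0.3191]
tcp_rot: [2.154, 2.287, -0.001]
wrist_force: [-0.7, -0.2, -0.3]
width: 0.998
grip_force: 0.0
```

```bash
python3 - <<'E'
from h import *
w=bot.read_camera("wrist");cv2.imwrite("pics/w5.png",w["pixels"])
for b in blobs(w,(105,130,40),(130,255,255),(0,0,560,420),30):
    p=b[2];print("blue",b[0],b[1].round(1),p.min(0),p.max(0),onz(w,b[1],.182))
for b in blobs(w,(22,130,120),(36,255,255),(0,0,560,420),15):print("yellow",b[0],b[1].round(1),onz(w,b[1],.184))
print(proj(w,[(.591,.14,.18)]),-np.array(w["R"]).T@np.array(w["t"]))
rows([(.589,.14,.25)],[3.3])
E
```

```text
blue 470 [279.1  39.1] [274  18] [285  61] [0.57316791 0.14190059 0.182     ]
blue 593 [334.9  40.4] [327  18] [342  62] [0.61015125 0.14351281 0.182     ]
[[305.45311517  44.33367684]] [0.57085607 0.10804768 0.44500762]
pos [0.5752 0.0309 0.3191] yaw_y 3.4 tilt z [-3.e-04 -4.e-04 -1.e+00]
[0.1081, 0.0203, 0.0691] 0.002
```

View pics/w5.png

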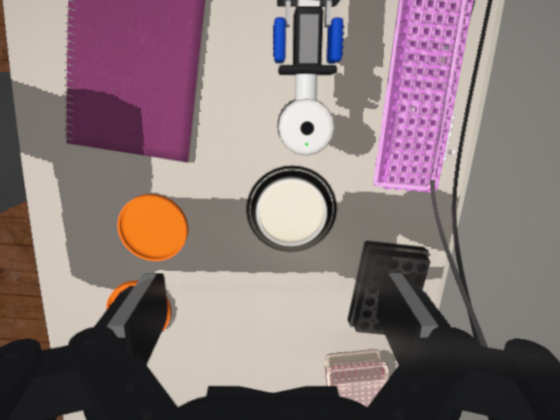

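Emit:
play_rows:
  steps: [0.03, 0.006, 0.0, 0, 0.065, 0.013, 0.0, 0, 0.095, 0.02, 0.01, 0, 0.1136, 0.023, 0.035, 0, 0.1136, 0.023, 0.065, 0, 0.1136, 0.023, 0.084, 0, 0.1136, 0.023, 0.084, 0, 0.1136, 0.023, 0.084, 0]

```text
time: 11.35
tool_pos: [0.5922, 0.1459, 0.2365]
tcp_rot: [2.154, 2.285, 0.002]
wrist_force: [-0.3, 0.1, -0.2]
width: 0.998
grip_force: 0.0
```

```bash
python3 - <<'E'
from h import *
w=bot.read_camera("wrist");cv2.imwrite("pics/w6.png",w["pixels"])
for b in blobs(w,(105,130,40),(130,255,255),(0,0,560,420),100):
    p=b[2];print("blue",b[0],b[1].round(1),p.min(0),p.max(0),onz(w,b[1],.182))
for b in blobs(w,(22,130,120),(36,255,255),(0,0,560,420),15):print("yellow",b[0],b[1].round(1),onz(w,b[1],.184))
for b in blobs(w,(0,170,90),(6,255,255),(0,0,560,420),15):print("red",b[0],b[1].round(1),onz(w,b[1],.188))
rows([(.5915,.1457,.166)],[3.3])
E
```

```text
blue 765 [237.3 241.7] [229 212] [245 270] [0.57392387 0.14550347 0.182     ]
blue 724 [306.7 240. ] [299 212] [315 268] [0.61069598 0.14864742 0.182     ]
yellow 478 [248.8 119.1] [0.57758431 0.20959681 0.184     ]
yellow 471 [294.5 119. ] [0.5992679  0.21090167 0.184     ]
pos [0.5924 0.1461 0.2369] yaw_y 3.39 tilt z [ 2.6e-03  5.0e-04 -1.0e+00]
[-0.0004, -0.0011, 0.0709] 0.002
```

View pics/w6.png

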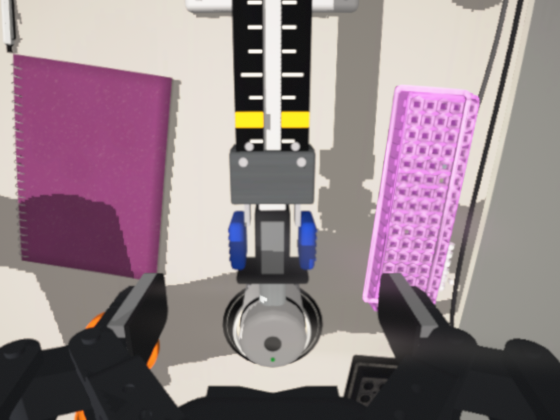

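Emit:
play_rows:
  steps: [0.001, 0, 0.02, 0, 0.001, 0, 0.045, 0, 0.001, 0, 0.062, 0, 0.001, 0, 0.069, 0, 0.001, 0, 0.069, 0, 0.001, 0, 0.069, 0]

```text
time: 12.15
tool_pos: [0.5921, 0.1476, 0.1673]
tcp_rot: [2.153, 2.286, 0.002]
wrist_force: [0.4, 0.3, 0.1]
width: 0.997
grip_force: 0.0
```

Emit:
play_rows:
  steps: [0, 0, 0, 0, 0, 0, 0, 0, 0, 0, 0, 0, 0, 0, 0, 0, 0, 0, 0, 0, 0, 0, 0, 0]
  jaw: 255
  grip_force: 35

```text
time: 12.9
tool_pos: [0.5921, 0.1473, 0.1677]
tcp_rot: [2.153, 2.286, 0.002]
wrist_force: [-0.6, -0.7, 4.1]
width: 0.356
grip_force: 36.6
```

```bash
python3 - <<'E'
from h import *
w=bot.read_camera("wrist");cv2.imwrite("pics/w7.png",w["pixels"])
s=bot.read_state();print(s["width"]*85,s["grip_force"],s["wrist_force"],s["torque"])
for b in blobs(w,(22,130,120),(36,255,255),(0,0,560,420),15):print("yellow",b[0],b[1].round(1),onz(w,b[1],.184))
for b in blobs(w,(0,150,80),(6,255,255),(150,0,400,420),15):print("red",b[0],b[1].round(1),onz(w,b[1],.188))
rows([(.5915,.1457,.166)],[3.3])
E
```

```text
30.06058178895468 36.6178160905838 [-0.09011345 -0.86930225  6.47161731] [-0.16806712  0.25315592  0.01520997]
yellow 1171 [235.  141.5] [0.57746429 0.20927397 0.184     ]
yellow 1183 [308.7 141.4] [0.59931333 0.21059907 0.184     ]
pos [0.592  0.1473 0.1677] yaw_y 3.44 tilt z [ 1.8e-03 -1.0e-04 -1.0e+00]
[-0.0016, -0.0006, 0.0017] 0.002
```

View pics/w7.png

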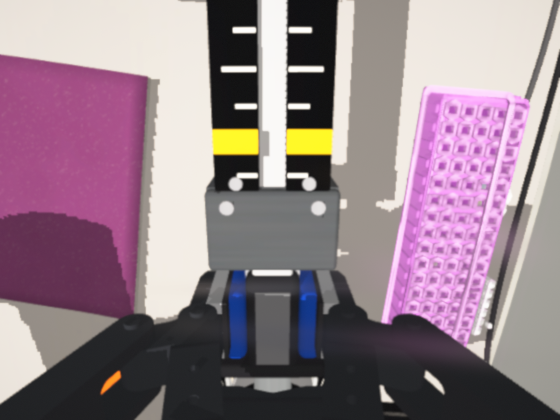

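Emit:
play_rows:
  steps: [-0.003, 0, 0, 0, -0.008, 0, 0, 0, -0.016, 0, 0, 0, -0.026, 0, 0, 0, -0.038, 0, 0, 0, -0.05, 0, 0, 0, -0.062, 0, 0, 0, -0.073, 0, 0, 0, -0.08, 0, 0, 0, -0.08, 0, 0, 0]

```text
time: 14.2
tool_pos: [0.5969, 0.0684, 0.1677]
tcp_rot: [2.154, 2.287, 0.004]
wrist_force: [-0.1, 4.6, 5.6]
width: 0.361
grip_force: 36.4
```

```bash
python3 - <<'E'
from h import *
s=bot.read_state();print(s["width"]*85,s["grip_force"],s["wrist_force"],s["tool_pos"],np.linalg.norm(np.array(s["tool_pos"])[:2]-[.592,.1473]))
w=bot.read_camera("wrist");w0=cv2.imread("pics/w7.png")
for im in(w0,w["pixels"]):
    c=dict(pixels=im)
    for b in blobs(c,(105,130,40),(130,255,255),(150,200,400,420),100):p=b[2];print("blue",b[0],b[1].round(1),p.min(0),p.max(0))
c=dict(w)
for b in blobs(w,(22,130,120),(36,255,255),(0,0,560,420),15):print("yellow",b[0],b[1].round(1),onz(w,b[1],.184))
for b in blobs(w,(0,150,80),(6,255,255),(150,0,400,420),8):print("red",b[0],b[1].round(1),onz(w,b[1],.188))
print(proj(w,[(.5884,.2102,.184)]))
E
```

```text
30.662909337660476 36.4249724149704 [-0.05378917  4.58491449  5.59173842] [0.59685785 0.06836963 0.16771677] 0.07907971538688024
blue 1408 [237.6 317.5] [228 271] [247 359]
blue 1478 [306.7 315.9] [298 271] [317 358]
blue 213 [237.9 275. ] [232 265] [245 284]
blue 1463 [306.8 316.2] [298 269] [317 358]
blue 1185 [237.5 324.5] [228 291] [247 358]
[[ 271.43878451 -177.21506501]]
```

Emit:
play_rows:
  steps: [-0.009, 0, 0, 0, -0.019, 0, 0, 0, -0.029, 0, 0, 0, -0.036, 0, 0, 0, -0.041, 0, 0, 0, -0.041, 0, 0, 0, -0.041, 0, 0, 0, -0.041, 0, 0, 0]

```text
time: 15.25
tool_pos: [0.5993, 0.0279, 0.1677]
tcp_rot: [-2.154, -2.287, -0.005]
wrist_force: [-1.1, 6.3, 6.3]
width: 0.353
grip_force: 36.4
```

```bash
python3 - <<'E'
from h import *
s=bot.read_state();print(s["width"]*85,s["grip_force"],s["wrist_force"],s["tool_pos"],np.linalg.norm(np.array(s["tool_pos"])[:2]-[.592,.1473]))
w=bot.read_camera("wrist")
for b in blobs(w,(105,130,40),(130,255,255),(150,200,400,420),100):p=b[2];print("blue",b[0],b[1].round(1),p.min(0),p.max(0))
a=bot.read_camera("scene")["pixels"];b=bot.read_camera("side")["pixels"]
f=lambda i,x,y:cv2.resize(i[y:y+90,x:x+120],(400,300),interpolation=2)
cv2.imwrite("pics/end.png",np.hstack([f(a,220,140),f(b,235,150)]))
E
```

```text
29.9744530463145 36.41102135181427 [-1.09188795  6.30875482  6.34924036] [0.59930357 0.02793978 0.16768416] 0.11958345960289639
blue 1415 [237.4 316.8] [228 266] [247 358]
blue 1414 [306.8 317.3] [298 271] [317 358]
```

View pics/end.png

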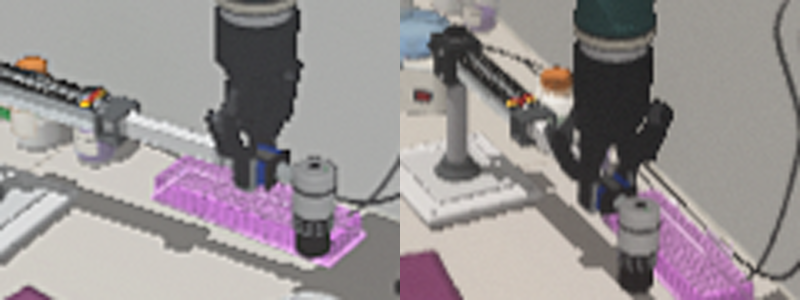

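```bash
python3 -c "
from workcell import bot
print(bot.finish_job())"
```

```text
the job is handed in; nothing more can be done
None
```

I handed the job in with the dish centred on the black disc to within a few millimetres and both buttons held in. The boom is drawn out 119.6 mm by arm travel, with the red pointer on the yellow band. The arm touched nothing else as far as I could see, and the hand-in returned no verdict.

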